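# Close the under-shelf filling valve and lock it off

## Robot

A 7-joint arm with a two-finger parallel gripper is mounted at the origin on the work surface. World frame = base frame: x ahead of the robot, y to its left, z up, the work surface at z = 0. Lengths are in m, angles in degrees, forces in N, time in s.
With the tool pointing down it reaches from about 0.35 to 0.9 m from the base axis. Payload 7.2 kg.
Tool frame: the origin (TCP) lies at the very end of the fingers, on their centre line; the grasp point (between the pads) lies 19 mm behind it; z points along the fingers, y is the direction in which the jaws open and shut (so a half turn about z gives the same grasp; the last joint's range is limited). The gripper opens to 88 mm and grips with 3 to 60 N. Pads are 20 mm wide; open, the fingers measure 115 mm over their backs; the gripper's body (75 mm by 178 mm) begins 61 mm behind the grasp point.
Start: joints at [-71.459, 23.554, -0.728, 91.456, 0.321, 64.991, -4.71], TCP at [0.239, 0.578, 0.223] pointing down, gripper open.
Joint ranges: [-169.25, 169.25], [-16.82, 113.86], [-84.01, 82.57], [7.8, 145.47], [-59.2, 239.2], [7.22, 106.19], [-163.78, 163.78]. Speed limits (degrees/s): [136.94, 136.94, 172.46, 172.46, 180, 180, 180].

## Interface

Orientations are given as [roll, pitch, yaw] about the fixed x, y, z axes, in that order (R = Rz(yaw) Ry(pitch) Rx(roll)).
In Python, from bench import ctrl, get_image, camera_info, find_in, cut_out gives the robot as it stands. The module is installed in compiled form; this text tells all that it offers.
- The arm moves only by the tool apply_moves, never from a script. Its arguments are lists of equal length, an entry for each row: "slide": the shift along the world's x, y, z in mm, a list of three; "yaw": the turn about the world's z in degrees. A call has 1 to 12 rows; each row is the pose to reach, as a shift and turn from the pose commanded when the call began; what a row does not reach only later rows make up. A row lasts 1/10 s, in which the tool goes at most 50 mm and 8.59 degrees, less where a joint would pass 70% of its speed; a pose out of reach is approached as far as the arm can. A call with a gripper value outside its range is refused whole. "jaw" is the finger opening in mm, from 0 to 87.8, set as the call begins (left out, the last holds). The fingers move at their own pace and stop on an object; the grip force is fixed at half the most. Time passes only in rows, so rows that repeat a pose let the fingers close. It gives the time, the measured TCP pose, the force and the opening at its end, in the units of the state.
- ctrl.observe(): the state, without advancing time (a new reading comes with each control period).
- get_image(name): name is "scene" or "top" or "wrist"; returns the picture (480x640x3 uint8, red, green, blue); there is no depth.
- camera_info(name): a dict with "intrinsics" (3x3 intrinsics, pixels), "T" (4x4, takes a point from camera to world coordinates); the wrist camera has in their place "hand_eye" (4x4, takes a point from camera to tool coordinates, whose origin is the TCP and whose axes are the flange's). Camera axes: x right, y up, looking along -z (the intrinsics and any distortion apply to the point x, -y, -z); pixel columns grow to the right and rows downward; lengths in m; the calibration is good to about 2 mm. A picture is of the moment at which its call begins: read the wrist's pose just before it. camera_info takes no time and is no camera call.
- ctrl.hand_in(): hands the job in, once; it reports no verdict.
Trained networks look in the newest picture that a camera, given by its name, has taken for a name from the list of things; names that differ only in an ending like _2 or _b are one class to them, and where a whole thing is asked for, a point or a joint stands for the part that bears it (a point fixed in the world has none). Each returns a list of dicts, best first, with "p" (0 to 1); they miss things now and then, are a little off and sometimes report something else, mostly with a low value. They report only what shows in the picture. A call takes as long as a camera call. They do not tell look-alikes from the thing itself.
- find_in(camera, label): "point" ([column, row] in pixels, amid what is visible of it).
- cut_out(camera, label): "pixels" (480x640 bool, what is visible of it) and "point" ([column, row] in pixels, amid what is visible of it).
The state is a dict: "time": time; "qpos": joint angles; "joint_velocities": joint speeds; "joint_torque": joint torques, N m; "tcp_pos": TCP position; "tool_rot": TCP orientation; "force": force on the tool from outside, world axes, zero at the start; "moment": the same for the moment, N m; "gripper_width": finger opening in m.
Only numpy, scipy, OpenCV 4.12 (cv2) and the standard library are available. Lean on these libraries where they do the work, as an engineer would, in place of code of your own. Each camera call takes 0.05 s, during which the arm holds its last target. There are 200 camera calls.

## Task

Shut off the filling valve: turn the black bar knob on the underside of the beige steel shelf clockwise as seen from below (its long end travels from the robot's left to its right, past the shelf's front edge) until it meets its seat, and nip it up there with a steady push of about 14 N near the end of the bar for half a second, never letting the force on the knob pass 25 N. Then lift the steel lock pin out of its wooden block and set it in the round hole in the shelf, upright and down until its head rests on the shelf, so that it bars the knob's way back. Let go of everything, leave the valve closed, and do not shift the tin, the wrench or the brass tee.

Things in the scene. Friction and masses are not known exactly. Their poses are not given: they have to be found in the camera images.
- shelf: fixed beige steel shelf, origin on the bench straight below the knob's axis; x axis from its straight front edge to its back (away from the robot), y left along the edge, z up. Plate 160 mm deep (x -5 to 155), 260 wide, 5 thick, top 150 mm above the bench; side plates at y = +-128 mm from x = 25. On top: tube and nut up to 10 mm high near the axis; pipe and gauge (to 110 mm high) at x = 132
- knob_axis (a point): point on the knob's vertical turning axis, half-way up the bar, 125 mm above the bench and 5 mm behind the shelf's front edge; axes as the shelf's. The knob: black plastic, a straight bar 14 mm thick and 26 mm tall (112 to 138 mm above the bench) through a hub 40 mm across (108 to 138 mm above the bench)
- bar_end (a point): middle of the end face of the bar's long arm, 80 mm from the axis. This arm sticks out in front of the shelf, where a finger pointing down can push it from its side; the opposite short arm reaches 45 mm under the shelf
- knob (a joint): turn of the knob, rad: 0 fully open, growing anticlockwise seen from above (clockwise from below), firm seat at 1.9. Turning takes 0.2 Nm (3 to 4 N near the bar's end); it stays where it is left. The valve is fitted askew: at the seat the long arm points 60 degrees (give or take 0.15 rad) from the shelf's -x direction towards its -y (the robot's right)
- spindle (a joint): elastic wind-up of the valve's spindle, rad: 0 at rest, +0.01 for each 0.25 Nm put on the knob in the closing direction (14 N at 65 mm gives about 0.036); it springs back when the knob is let go. It is the measure of how hard the knob is nipped up: 0.022 or more (0.55 Nm, about 8.5 N at 65 mm) is tight
- lock_hole (a point): centre of the mouth of the round 14 mm through-hole in the shelf, at the shelf's top face (150 mm above the bench), 36 mm behind and 12 mm to the left of the knob's axis; axes as the shelf's. With the valve closed, the hole is clear of the bar
- pin_head (a point): centre of the lock pin's head. The pin is plain steel, about 100 g, standing upright: a cylindrical head 24 mm across and 44 mm tall on a shank 10 mm across and 40 mm long with a chamfered foot, so this point is 22 mm above the head's underside and 62 mm above the foot. Set home in the shelf the point is 22 mm above the lock hole's mouth. z is the pin's axis, up
- pin_mid (a point): middle of the whole pin, half-way up its 84 mm, 42 mm above the foot (20 mm below the centre of the head)
- block: plain wooden block, fixed, 70 x 70 mm and 50 mm tall, origin at the centre of its underside; the pin stands in its 16 mm through-hole with the head's underside on the block's top
- tin: steel tin with a paper label, 72 mm across and 90 mm tall, standing on the bench; origin at the centre of its underside; leave alone
- wrench: steel wrench lying on the bench; origin at its middle underside; leave alone
- tee: brass pipe tee, 60 mm long and 28 mm tall, lying on the bench; origin at its middle underside; leave alone
Things that resemble listed ones, but are neither listed nor needed, are in the scene too. Of the things shaped like the part that bears pin_head, the bare steel one is meant.

How it is judged:
By the outcome, as a careful person would: the job done as asked, in the order asked, and still so for the second after the job is handed in, with the robot touching nothing.
It also fails if it takes over 72 s, if anything falls off the work surface, if the arm or the gripper's body presses on something with over 40 N, if the wrist force passes 120 N, or if a joint passes its speed limit or range.

## Working session

There is one attempt and no reset: what is moved stays moved. The work goes in short steps, Python scripts to look and compute and a tool call to move; the robot and the scene stay as the last step left them, time stands still between calls to the robot, and variables do not carry over. Pictures are saved under pics/ and viewed, about 8 in all and at most 12, crops included, and the job is handed in when it is done.

Besides the shell and the picture viewer there is one more tool, called after "Call:" by a JSON object that holds its "fn" and its "kwargs". apply_moves: Moves the arm, as the interface text tells. Its arguments: {"type":"object","properties":{"slide":{"type":"array"},"yaw":{"type":"array"},"jaw":{"type":"number"}},"required":["slide","yaw"]}

```bash
mkdir -p pics
cat > h.py <<'E'
import numpy as np, cv2
from scipy.spatial.transform import Rotation as R
from bench import ctrl,get_image,camera_info,find_in,cut_out
def cam(name):
    ci=camera_info(name); K=np.array(ci["intrinsics"])
    if "T" in ci: T=np.array(ci["T"])
    else:
        s=ctrl.observe(); W=np.eye(4); W[:3,3]=s["tcp_pos"]; W[:3,:3]=R.from_euler('xyz',s["tool_rot"],degrees=True).as_matrix()
        T=W@np.array(ci["hand_eye"])
    return K,T,ci
def ray(K,T,p):
    d=np.linalg.inv(K)@np.array([p[0],p[1],1.]); d=np.array([d[0],-d[1],-d[2]])
    d=T[:3,:3]@d; return T[:3,3],d/np.linalg.norm(d)
def atz(K,T,p,z):
    o,d=ray(K,T,p); return o+d*(z-o[2])/d[2]
def tri(rs):
    A=np.zeros((3,3));b=np.zeros(3)
    for o,d in rs:
        P=np.eye(3)-np.outer(d,d);A+=P;b+=P@o
    x=np.linalg.solve(A,b); return x,[np.linalg.norm((np.eye(3)-np.outer(d,d))@(x-o)) for o,d in rs]
def proj(K,T,x):
    c=np.linalg.inv(T)@np.r_[x,1.]; u=K@np.array([c[0],-c[1],-c[2]]); return u[:2]/u[2]
def save(name,f):
    im=get_image(name); cv2.imwrite('pics/'+f,im[:,:,::-1]); return im
E
python3 - <<'E'
from h import *
s=ctrl.observe(); print({k:np.round(v,3) for k,v in s.items()})
for n in ["scene","top","wrist"]:
    K,T,ci=cam(n); save(n,n+'0.png')
    print(n,K.round(1).tolist(),T.round(3).tolist(),[k for k in ci])
    for l in ["knob","pin_head","lock_hole","block","tin","wrench","tee","shelf","bar_end","knob_axis","pin_mid"]:
        try: print(l,[(np.round(d["point"]).tolist(),round(d["p"],2)) for d in find_in(n,l)[:4]])
        except Exception as e: print(l,e)
a=cv2.imread('pics/scene0.png');b=cv2.imread('pics/top0.png')
E
```

```text
{'time': np.float64(0.0), 'qpos': array([-71.459,  23.6  ,  -0.725,  91.504,   0.321,  64.99 ,  -4.711]), 'joint_velocities': array([ 0.008, -0.014, -0.001, -0.057,  0.02 , -0.095,  0.02 ]), 'joint_torque': array([-1.0000e-03, -5.8795e+01,  6.4100e-01, -2.9108e+01, -5.4000e-02,
        1.8000e-02,  0.0000e+00]), 'tcp_pos': array([0.239, 0.577, 0.222]), 'tool_rot': array([-1.79908e+02,  8.00000e-03,  1.57549e+02]), 'force': array([ 0.899, -1.151,  0.854]), 'moment': array([-0.001,  0.038,  0.045]), 'gripper_width': np.float64(0.088)}
scene [[581.6, 0.0, 327.2], [0.0, 581.6, 244.9], [0.0, 0.0, 1.0]] [[-0.557, -0.579, 0.596, 1.409], [0.83, -0.37, 0.416, 0.582], [-0.02, 0.726, 0.687, 1.121], [0.0, 0.0, 0.0, 1.0]] ['intrinsics', 'T']
knob [([331.0, 231.0], 0.49)]
pin_head [([472.0, 260.0], 0.76), ([434.0, 306.0], 0.54), ([460.0, 276.0], 0.52), ([426.0, 271.0], 0.46)]
lock_hole [([298.0, 270.0], 0.93)]
block [([454.0, 292.0], 0.92), ([270.0, 203.0], 0.72)]
tin [([271.0, 204.0], 0.56), ([331.0, 233.0], 0.42)]
wrench [([442.0, 367.0], 0.92)]
tee [([193.0, 254.0], 0.55)]
shelf [([301.0, 275.0
[... 468 characters left out ...]
, ([192.0, 293.0], 0.58)]
lock_hole [([322.0, 202.0], 0.68), ([324.0, 254.0], 0.36)]
block [([194.0, 294.0], 0.71)]
tin [([420.0, 279.0], 0.69)]
wrench [([176.0, 216.0], 0.78)]
tee [([440.0, 192.0], 0.69)]
shelf [([325.0, 204.0], 0.58)]
bar_end [([324.0, 255.0], 0.47)]
knob_axis [([326.0, 198.0], 0.9)]
pin_mid [([193.0, 295.0], 0.62), ([226.0, 285.0], 0.42)]
wrist [[397.8, 0.0, 316.1], [0.0, 397.8, 242.1], [0.0, 0.0, 1.0]] [[0.382, -0.888, -0.257, 0.168], [0.924, 0.367, 0.104, 0.607], [0.002, -0.277, 0.961, 0.385], [0.0, 0.0, 0.0, 1.0]] ['intrinsics', 'hand_eye']
knob []
pin_head []
lock_hole []
block []
tin []
wrench []
tee []
shelf []
bar_end []
knob_axis [([168.0, 457.0], 0.4)]
pin_mid []
```

View pics/scene0.png

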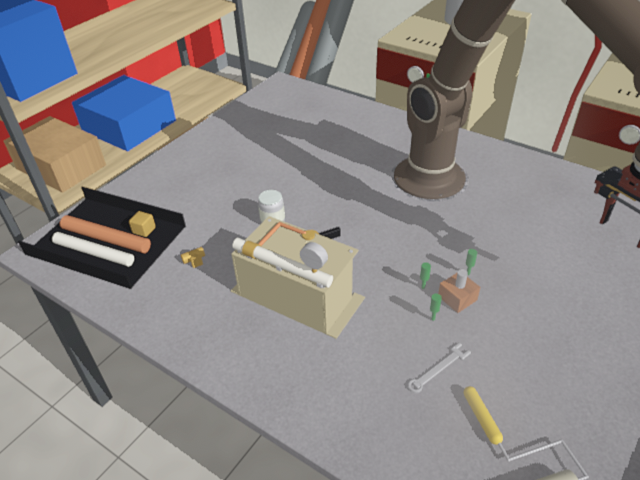

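View pics/top0.png

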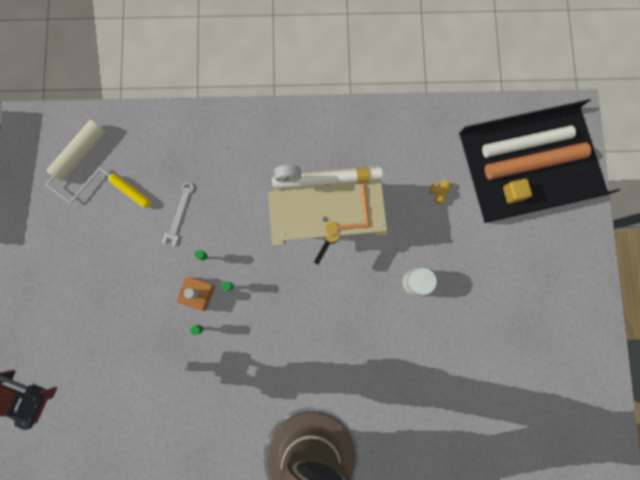

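The scene view shows the shelf at about (300,270), with the bar pointing at the robot at (331,233). The block with the steel pin is at (460,285), with three green look-alikes at (472,258), (426,271) and (435,304). In the top view the steel pin is at (189,293), the green ones at (201,255), (227,286) and (196,329), the hole at (325,219) and the bar from (332,240) to (318,262).

The bare steel pin in the block is the one meant, and I'll confirm that in a crop.

Run:
```python
from h import *
Ks,Ts,_=cam("scene");Kt,Tt,_=cam("top")
# pin
t=[np.array(d["point"]) for d in find_in("top","pin_head")]; s=[np.array(d["point"]) for d in find_in("scene","pin_head")]
print([p.round(1).tolist() for p in t],[p.round(1).tolist() for p in s])
for a in t:
  for b in s:
    x,e=tri([ray(Kt,Tt,a),ray(Ks,Ts,b)])
    if max(e)<.01: print("pin",a.round(),b.round(),x.round(4),np.round(e,4))
for n,K,T in(("top",Kt,Tt),("scene",Ks,Ts)):
  for l,z in (("knob",.125),("lock_hole",.15),("shelf",.15),("block",.05),("tin",.045),("tee",.014),("wrench",.005),("knob_axis",.15)):
    for d in cut_out(n,l)[:2]:
      m=d["pixels"].astype(np.uint8); r=cv2.minAreaRect(cv2.findNonZero(m)) if m.any() else None
      print(n,l,round(d["p"],2),np.round(d["point"],1),m.sum(),atz(K,T,d["point"],z).round(4),np.round(cv2.boxPoints(r)).tolist() if r else None)
a=cv2.imread('pics/top0.png')[150:345,170:400];b=cv2.imread('pics/scene0.png')[200:340,220:490]
a=cv2.resize(a,None,fx=3.4,fy=3.4,interpolation=2)[:600]; 
cv2.imwrite('pics/c1.png',a[:600,:800]); cv2.imwrite('pics/c2.png',cv2.resize(b,None,fx=2.9,fy=2.9,interpolation=2))
```

```text
[[199.7, 253.2], [193.0, 327.3], [191.9, 292.9]] [[472.1, 260.0], [433.5, 306.5], [460.3, 275.7], [426.1, 270.7]]
pin [200. 253.] [434. 306.] [0.5266 0.2721 0.0574] [0.0022 0.0022]
pin [200. 253.] [426. 271.] [0.5172 0.2424 0.1558] [0.0067 0.0067]
pin [193. 327.] [472. 260.] [0.339  0.2864 0.064 ] [0.0012 0.0012]
pin [192. 293.] [460. 276.] [0.4233 0.2873 0.0806] [0.0009 0.0009]
top knob 0.65 [322.6 250.3] 128 [ 0.5168 -0.0412  0.125 ] [[313.0, 260.0], [325.0, 240.0], [330.0, 243.0], [318.0, 263.0]]
top lock_hole 0.91 [323.3 203.5] 7745 [ 0.6272 -0.0456  0.15  ] [[264.0, 166.0], [380.0, 156.0], [387.0, 235.0], [271.0, 245.0]]
top shelf 0.84 [322.  203.1] 7676 [ 0.6283 -0.0425  0.15  ] [[265.0, 166.0], [380.0, 156.0], [387.0, 235.0], [272.0, 245.0]]
top block 0.85 [197.7 293.3] 714 [0.4231 0.2803 0.05  ] [[176.0, 302.0], [185.0, 276.0], [215.0, 286.0], [206.0, 312.0]]
top tee 0.64 [440.9 192.1] 363 [ 0.682  -0.3726  0.014 ] [[425.0, 197.0], [436.0, 175.0], [453.0, 183.0], [442.0, 205.0]]
top wrench 0.77 [179.3 215.4] 481 [0.6369 0.3441 0.005 ] [[162.0, 242.0], [181.0, 179.0], [195.0, 
[... 459 characters left out ...]
9  0.15  ] [[215.0, 284.0], [251.0, 202.0], [380.0, 260.0], [344.0, 342.0]]
scene tin 0.89 [272.5 203.9] 592 [ 0.4179 -0.3008  0.045 ] [[258.0, 191.0], [282.0, 190.0], [283.0, 218.0], [259.0, 219.0]]
scene tin 0.18 [458.5 292.9] 960 [0.445  0.2986 0.045 ] [[434.0, 291.0], [459.0, 266.0], [485.0, 292.0], [460.0, 317.0]]
scene tee 0.69 [193.4 253.5] 292 [ 0.6761 -0.3786  0.014 ] [[181.0, 253.0], [202.0, 246.0], [207.0, 262.0], [187.0, 269.0]]
scene wrench 0.73 [442.  367.2] 588 [0.637  0.3516 0.005 ] [[405.0, 382.0], [461.0, 340.0], [470.0, 353.0], [415.0, 395.0]]
scene knob_axis 0.75 [296.9 275.7] 10278 [ 0.6908 -0.0071  0.15  ] [[215.0, 287.0], [249.0, 204.0], [380.0, 259.0], [345.0, 342.0]]
```

View pics/c1.png

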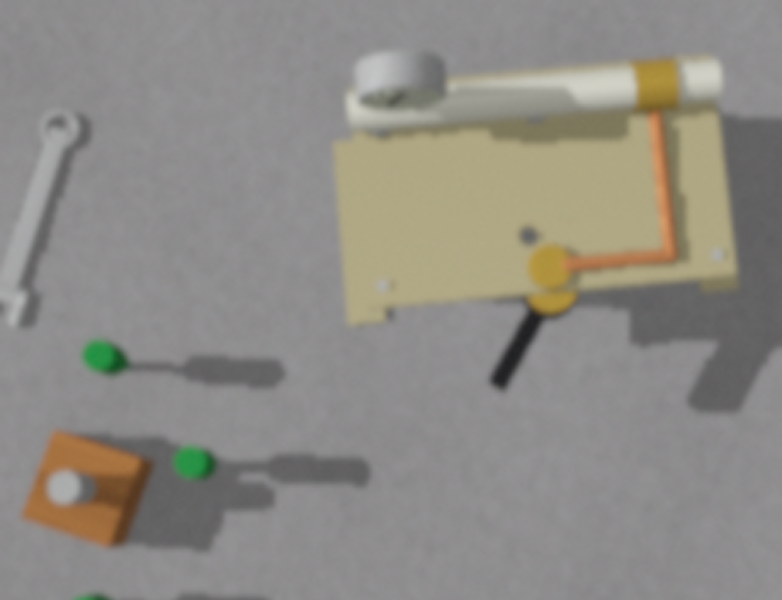

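Run:
```python
from h import *
Kt,Tt,_=cam("top")
px=lambda u,v:(170+u/3.4,150+v/3.4)
P={n:atz(Kt,Tt,px(*p),z) for n,p,z in [("fl",(348,323),.15),("fr",(737,275),.15),("bl",(334,143),.15),("br",(718,110),.15),("edgeL",(392,306),.15),("edgeR",(700,289),.15),("hole",(529,236),.15),("nut",(550,266),.16),("barend",(500,385),.138),("barR",(530,318),.138)]}
for n,p in P.items(): print(n,p.round(4))
e=P["edgeR"]-P["edgeL"]; print("yaw",np.degrees(np.arctan2(e[1],e[0]))+90)
e=P["fr"]-P["fl"]; print("yaw2",np.degrees(np.arctan2(e[1],e[0]))+90)
b=P["barend"]-P["barR"];print("bar",np.degrees(np.arctan2(b[1],b[0])))
```

```text
fl [0.5297 0.0782 0.15  ]
fr [ 0.5566 -0.1954  0.15  ]
bl [0.6587 0.0864 0.15  ]
br [ 0.6761 -0.1875  0.15  ]
edgeL [0.5409 0.0473 0.15  ]
edgeR [ 0.5473 -0.1689  0.15  ]
hole [ 0.5882 -0.05    0.15  ]
nut [ 0.5647 -0.0637  0.16  ]
barend [ 0.4845 -0.0268  0.138 ]
barR [ 0.5315 -0.0493  0.138 ]
yaw 1.7079853839058785
yaw2 5.617920537994493
bar 154.4087729646619
```

Call:
{"fn": "apply_moves", "kwargs": {"slide": [[20, -50, 40], [50, -100, 80], [80, -150, 120], [110, -200, 150], [130, -250, 160], [150, -300, 160], [165, -350, 160], [175, -400, 160], [185, -440, 160], [190, -480, 160], [190, -510, 160], [190, -510, 160]], "yaw": [0, 0, 0, 0, -8, -16, -24, -32, -40, -48, -56, -64], "jaw": 0}}

```text
time: 3.9
tcp_pos: [0.4287, 0.0645, 0.3831]
tool_rot: [179.9, -0.0, 93.1]
force: [0.7, 0.5, -0.4]
gripper_width: 0.0005
```

Run:
```python
from h import *
K,T,_=cam("wrist"); save("wrist",'w1.png'); print(ctrl.observe()["tcp_pos"],T.round(3).tolist())
np.savez('w1.npz',K=K,T=T)
```

```text
[0.42958697 0.05837226 0.3836053 ] [[0.999, -0.052, -0.016, 0.425], [0.054, 0.96, 0.275, 0.141], [0.001, -0.276, 0.961, 0.546], [0.0, 0.0, 0.0, 1.0]]
```

View pics/w1.png

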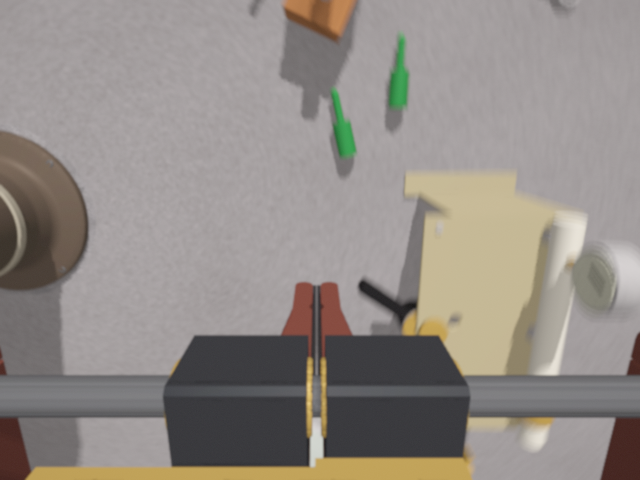

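```bash
cat > m.py <<'E'
from h import *
def analyse(f,hole,rows,c0,c1):
    z=np.load(f+'.npz');K,T=z['K'],z['T'];im=cv2.imread('pics/'+f+'.png').astype(float)
    x0,y0=hole; g=im[y0-12:y0+13,x0-12:x0+13].mean(2); bg=np.median(g); m=(bg-g).clip(25,None)-25
    v,u=np.mgrid[y0-12:y0+13,x0-12:x0+13]; h=((u*m).sum()/m.sum(),(v*m).sum()/m.sum())
    sat=im[:,:,2]-im[:,:,0]; pts=[]
    for r in rows:
        s=cv2.GaussianBlur(sat[r-1:r+2,c0:c1],(5,3),0)[1]; d=np.diff(s); pts.append((c0+d.argmax()+.5,r))
    W=np.array([atz(K,T,p,.15) for p in pts]); l=cv2.fitLine(W[:,:2].astype(np.float32),cv2.DIST_HUBER,0,.001,.001).ravel()
    d=l[:2]*np.sign(l[1]); res=np.abs((W[:,:2]-l[2:])@np.array([-d[1],d[0]]))
    yaw=np.arctan2(-d[0],d[1]); H=atz(K,T,h,.15)
    ex=np.array([np.cos(yaw),np.sin(yaw)]);ey=np.array([-ex[1],ex[0]])
    print('hole px',np.round(h,1),'H',H.round(4),'yaw',np.degrees(yaw).round(2),'res',res.mean().round(4),'hole to edge(41)',((H[:2]-l[2:])@ex*1000).round(1))
    A=H[:2]-.036*ex-.012*ey; print('axis',A.round(4)); return H,yaw,A,K,T
E
python3 - <<'E'
from m import *
H,yaw,A,K,T=analyse('w1',(455,318),range(222,300,3),405,440)
Kt,Tt,_=cam("top"); print('hole px in top predicted',proj(Kt,Tt,H), 'tri',tri([ray(K,T,proj(K,T,H)),ray(Kt,Tt,(325.6,219.3))]))
for p in [(362,286),(395,306)]:
  for z in (.112,.125,.138): print(p,z,atz(K,T,p,z).round(4))
b=atz(K,T,(362,286),.13)[:2]-A; print('bar ang',np.degrees(np.arctan2(b[1],b[0])),np.linalg.norm(b))
im=cv2.imread('pics/w1.png')[200:350,330:530]; cv2.imwrite('pics/w1c.png',cv2.resize(im,None,fx=4,fy=4,interpolation=2))
E
```

```text
hole px [453.9 319.2] H [ 0.5868 -0.0522  0.15  ] yaw 2.98 res 0.0003 hole to edge(41) 41.9
axis [ 0.5515 -0.0661]
hole px in top predicted [326.55009442 219.94422506] tri (array([ 0.58681662, -0.05044391,  0.15283211]), [np.float64(0.0012013281788005544), np.float64(0.0012013281788005852)])
(362, 286) 0.112 [ 0.4884 -0.034   0.112 ]
(362, 286) 0.125 [ 0.4864 -0.0288  0.125 ]
(362, 286) 0.138 [ 0.4845 -0.0236  0.138 ]
(395, 306) 0.112 [ 0.5298 -0.0574  0.112 ]
(395, 306) 0.125 [ 0.5266 -0.0515  0.125 ]
(395, 306) 0.138 [ 0.5235 -0.0455  0.138 ]
bar ang 149.14081503621193 0.07664722972456837
```

View pics/w1c.png

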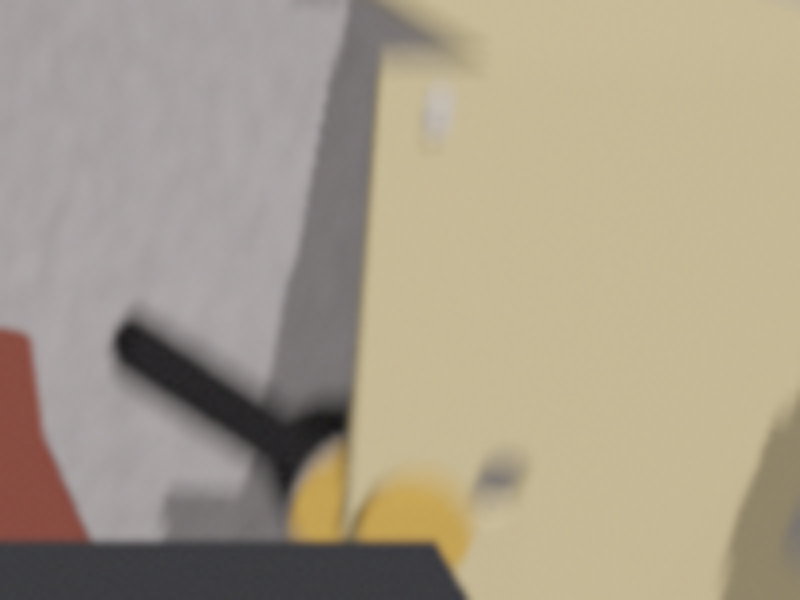

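```bash
cat > arc.py <<'E'
from h import *
A=np.array([.5505,-.066])
def pose(th,r=.066,off=.017):
    t=np.radians(th);u=np.array([np.cos(t),np.sin(t)]);v=np.array([-u[1],u[0]]); return A+r*u-off*v
E
python3 - <<'E'
from arc import *
s=ctrl.observe(); get_image("wrist"); s=ctrl.observe(); print(s["time"],s["tcp_pos"],s["tool_rot"])
C=np.array([.429,.068])
for th,o in [(149,.034),(149,.02),(149,.017),(160,.017),(240,.017)]: print(th,(pose(th,off=o)-C)*1000, th-90-93.55)
E
```

```text
4.0 [0.42930685 0.06199248 0.38350216] [ 1.79891851e+02 -5.96843177e-03  9.28237534e+01]
149 [ 82.4382527  -70.86379883] -34.55
149 [ 75.22771965 -82.86414104] -34.55
149 [ 73.68260543 -85.43564294] -34.55
160 [ 65.29462946 -95.45189599] -23.549999999999997
240 [  73.77756814 -182.65767665] 56.45
```

Call:
{"fn": "apply_moves", "kwargs": {"slide": [[30, -20, -20], [60, -45, -60], [84, -65, -100], [84, -65, -140], [84, -65, -180], [84, -65, -205], [84, -65, -225], [84, -65, -225], [84, -65, -225], [84, -65, -225]], "yaw": [-8, -16, -24, -32, -34.5, -34.5, -34.5, -34.5, -34.5, -34.5], "jaw": 0}}

```text
time: 5.0
tcp_pos: [0.5136, 0.003, 0.1589]
tool_rot: [179.9, -0.1, 59.1]
force: [-0.1, 0.2, 0.4]
gripper_width: 0.0005
```

Run:
```python
from arc import *
K,T,_=cam("wrist"); im=save("wrist",'w2.png'); s=ctrl.observe(); print(s["time"],s["tcp_pos"],s["tool_rot"],s["force"])
np.savez('w2.npz',K=K,T=T)
print('axis px',proj(K,T,np.r_[A,.138]),'target',pose(149,off=.034))
```

```text
5.05 [0.51354706 0.00297772 0.15896299] [ 1.79910978e+02 -9.74025241e-02  5.90866154e+01] [ 0.26252409 -0.6637084   0.65865672]
axis px [444.48325173 359.34537724] target [ 0.51143825 -0.0028638 ]
```

View pics/w2.png

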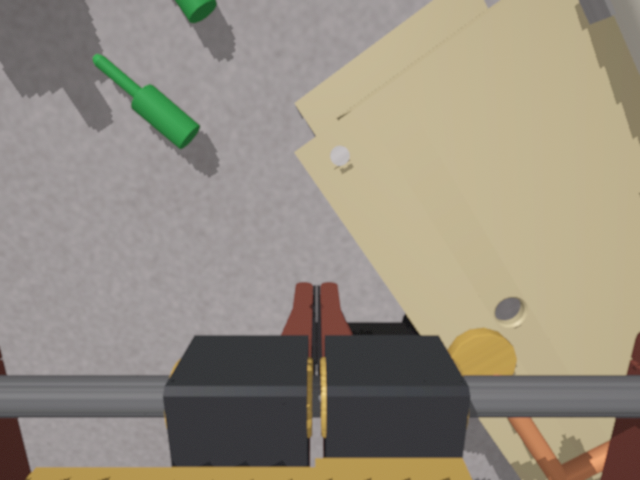

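Run:
```python
from arc import *
z=np.load('w2.npz');K,T=z['K'],z['T'];im=cv2.imread('pics/w2.png')
g=im[290:330,490:532].astype(int); sat=g[:,:,2]-g[:,:,0]; m=((sat<20)).astype(np.uint8); n,l,st,c=cv2.connectedComponentsWithStats(m); print(st[1:],c[1:]+[490,290])
# mouth ellipse: gray + cream wall
g2=g.mean(2); print(g2[18,::3].round(),g2[::3,20].round())
S=(im[:,:,2].astype(int)-im[:,:,0]); pts=[]
for r in range(165,300,4):
    row=S[r,290:440]; pts.append((290+np.argmax(row>22)-.5,r))
print(pts[::6]); W=np.array([atz(K,T,p,.15) for p in pts]);l=cv2.fitLine(W[:,:2].astype(np.float32),cv2.DIST_HUBER,0,.001,.001).ravel();d=l[:2]*np.sign(l[1]);yaw=np.arctan2(-d[0],d[1]);print('yaw',np.degrees(yaw))
ex=np.array([np.cos(yaw),np.sin(yaw)]);ey=np.array([-ex[1],ex[0]])
H=atz(K,T,(510,311),.15);print('H',H,(H[:2]-l[2:])@ex,'axis',H[:2]-.036*ex-.012*ey)
print('H at 510.5,311.5 vs predicted px of old',proj(K,T,np.r_[.5868,-.0522,.15]))
# bar top near edge
for p in [(350,322),(400,322)]:
    for zz in (.138,): w=atz(K,T,p,zz);print('bar edge',w)
cv2.imwrite('pics/w2c.png',cv2.resize(im[280:340,470:550],None,fx=8,fy=8,interpolation=0))
C=np.array([.513,.003])
print('approach',(pose(149,off=.034)-C)*1000)
for th in range(149,250,4): print(th,(pose(th)-C).round(4)*1000,th-149)
```

```text
[[  5   8  25  22 411]] [[507.41119221 308.41119221]]
[170. 167. 115. 109. 111. 112. 113. 111. 111. 111. 131. 131. 161. 170.] [171. 171. 153. 107. 112. 111. 111. 113. 111. 117. 167. 177. 189. 170.]
[(np.float64(302.5), 165), (np.float64(318.5), 189), (np.float64(335.5), 213), (np.float64(352.5), 237), (np.float64(368.5), 261), (np.float64(294.5), 285)]
yaw 3.850687
H [ 0.5885454  -0.04966114  0.15      ] 0.041330691101761484 axis [ 0.55343256 -0.06405169]
H at 510.5,311.5 vs predicted px of old [508.7226986 316.9191639]
bar edge [ 0.51863206 -0.02171255  0.138     ]
bar edge [ 0.54049951 -0.03480608  0.138     ]
approach [-1.5617473  -5.86379883]
149 [-10.3 -20.4] 0
153 [-13.6 -23.9] 4
157 [-16.6 -27.6] 8
161 [-19.4 -31.4] 12
165 [-21.9 -35.5] 16
169 [-24.  -39.7] 20
173 [-25.9 -44.1] 24
177 [-27.5 -48.6] 28
181 [-28.8 -53.2] 32
185 [-29.7 -57.8] 36
189 [-30.3 -62.5] 40
193 [-30.6 -67.3] 44
197 [-30.6 -72. ] 48
201 [-30.2 -76.8] 52
205 [-29.5 -81.5] 56
209 [-28.5 -86.1] 60
213 [-27.1 -90.7] 64
217 [-25.4 -95.1] 68
221 [-23.5 -99.5] 72
225 [ -21.2 -103.6] 76
229 [ -18.6 -107.7] 80
233 [ -15.8 -111.5] 84
237 [ -12.7 -115.1] 88
241 [  -9.4 -118.5] 92
245 [  -5.8 -121.6] 96
249 [  -2.  -124.5] 100
```

Call:
{"fn": "apply_moves", "kwargs": {"slide": [[1, -3, -10], [1, -3, -25], [1, -3, -40], [1, -3, -40], [-4, -11, -40], [-6, -15, -40], [-8, -18, -40], [-9, -20, -40], [-11, -22, -40], [-12, -23, -40]], "yaw": [0, 0, 0, 0, 0, 0, 0, 2, 4, 5]}}

```text
time: 6.05
tcp_pos: [0.5013, -0.0198, 0.1184]
tool_rot: [179.9, -0.1, 64.1]
force: [1.0, 2.6, 1.0]
gripper_width: 0.0003
```

```bash
sed -i 's/A=np.array.*/A=np.array([.553,-.064])/' arc.py
python3 - <<'E'
from arc import *
s=ctrl.observe(); print(s["tcp_pos"],s["tool_rot"],s["force"],s["moment"])
C=np.array([.501,-.020])
for th in range(154,250,5): print(th,((pose(th)-C)*1000).round(1),th-154)
E
```

```text
[ 0.50127231 -0.01984139  0.11836869] [ 1.79931147e+02 -1.08374243e-01  6.41353908e+01] [1.0179629  2.64715515 0.99410851] [ 0.67390928 -0.24461183  0.04447842]
154 [0.1 0.2] 0
159 [-3.5 -4.5] 5
164 [-6.8 -9.5] 10
169 [ -9.5 -14.7] 15
174 [-11.9 -20.2] 20
179 [-13.7 -25.9] 25
184 [-15.  -31.6] 30
189 [-15.8 -37.5] 35
194 [-16.2 -43.5] 40
199 [-15.9 -49.4] 45
204 [-15.2 -55.3] 50
209 [-14.  -61.1] 55
214 [-12.2 -66.8] 60
219 [-10.  -72.3] 65
224 [ -7.3 -77.6] 70
229 [ -4.1 -82.7] 75
234 [ -0.5 -87.4] 80
239 [  3.4 -91.8] 85
244 [  7.8 -95.9] 90
249 [ 12.5 -99.5] 95
```

In contact, at about 2.8 N. Sweeping on.

Call:
{"fn": "apply_moves", "kwargs": {"slide": [[-3.5, -4.5, 0], [-6.8, -9.5, 0], [-9.5, -14.7, 0], [-11.9, -20.2, 0], [-13.7, -25.9, 0], [-15, -31.6, 0], [-15.8, -37.5, 0], [-16.2, -43.5, 0], [-15.9, -49.4, 0], [-15.2, -55.3, 0]], "yaw": [5, 10, 15, 20, 25, 30, 35, 40, 45, 50]}}

```text
time: 7.05
tcp_pos: [0.4853, -0.0754, 0.1181]
tool_rot: [180.0, -0.0, 114.3]
force: [-1.0, 3.7, 2.7]
gripper_width: 0.0004
```

Call:
{"fn": "apply_moves", "kwargs": {"slide": [[1.2, -5.8, 0], [3, -11.5, 0], [5.2, -17, 0], [6.5, -19.7, 0], [7.9, -22.3, 0], [9.5, -24.9, 0], [10.5, -26.4, 0], [11.1, -27.4, 0]], "yaw": [5, 10, 15, 17.5, 20, 22.5, 24, 25]}}

```text
time: 7.85
tcp_pos: [0.4962, -0.1031, 0.1178]
tool_rot: [-180.0, -0.0, 139.1]
force: [-1.9, 2.5, 2.7]
gripper_width: 0.0
```

Run:
```python
from arc import *
s=ctrl.observe(); print(s["tcp_pos"],s["tool_rot"],s["force"])
C=pose(229)
for th in np.arange(229,256,1): print(th,((pose(th)-C)*1000).round(1))
```

```text
[ 0.49615293 -0.10311032  0.11781933] [-1.79989947e+02 -3.66993293e-02  1.39082980e+02] [-1.85988734  2.50040854  2.67807289]
229 [0. 0.]
230 [ 0.7 -1. ]
231 [ 1.4 -1.9]
232 [ 2.1 -2.9]
233 [ 2.8 -3.8]
234 [ 3.6 -4.7]
235 [ 4.3 -5.7]
236 [ 5.1 -6.6]
237 [ 5.9 -7.4]
238 [ 6.7 -8.3]
239 [ 7.6 -9.2]
240 [  8.4 -10. ]
241 [  9.3 -10.8]
242 [ 10.1 -11.6]
243 [ 11.  -12.4]
244 [ 11.9 -13.2]
245 [ 12.8 -14. ]
246 [ 13.8 -14.7]
247 [ 14.7 -15.5]
248 [ 15.6 -16.2]
249 [ 16.6 -16.9]
250 [ 17.6 -17.5]
251 [ 18.6 -18.2]
252 [ 19.6 -18.9]
253 [ 20.6 -19.5]
254 [ 21.6 -20.1]
255 [ 22.6 -20.7]
```

Call:
{"fn": "apply_moves", "kwargs": {"slide": [[0.7, -1, 0], [1.4, -1.9, 0], [2.1, -2.9, 0], [2.8, -3.8, 0], [3.6, -4.7, 0]], "yaw": [1, 2, 3, 4, 5]}}

```text
time: 8.35
tcp_pos: [0.4999, -0.108, 0.1176]
tool_rot: [-180.0, -0.0, 144.1]
force: [-4.3, 1.8, 3.3]
gripper_width: 0.0004
```

Call:
{"fn": "apply_moves", "kwargs": {"slide": [[0.7, -1, 0], [1.5, -1.9, 0], [1.5, -1.9, 0]], "yaw": [1, 2, 2]}}

```text
time: 8.65
tcp_pos: [0.5016, -0.11, 0.1176]
tool_rot: [-180.0, -0.0, 146.1]
force: [-3.0, 0.3, 2.3]
gripper_width: 0.0002
```

Call:
{"fn": "apply_moves", "kwargs": {"slide": [[0.8, -0.8, 0], [1.6, -1.7, 0], [1.6, -1.7, 0]], "yaw": [1, 2, 2]}}

```text
time: 8.95
tcp_pos: [0.5032, -0.1116, 0.1175]
tool_rot: [-180.0, -0.0, 148.1]
force: [-3.9, -0.9, 1.7]
gripper_width: 0.0006
```

Call:
{"fn": "apply_moves", "kwargs": {"slide": [[0.9, -0.9, 0], [1.7, -1.7, 0], [1.7, -1.7, 0]], "yaw": [1, 2, 2]}}

```text
time: 9.25
tcp_pos: [0.5042, -0.1129, 0.1175]
tool_rot: [-180.0, -0.1, 150.1]
force: [-7.6, 1.0, 4.2]
gripper_width: 0.0004
```

Call:
{"fn": "apply_moves", "kwargs": {"slide": [[0.4, -0.3, 0], [0.9, -0.5, 0], [0.9, -0.5, 0]], "yaw": [0, 0, 0]}}

```text
time: 9.55
tcp_pos: [0.5045, -0.113, 0.1175]
tool_rot: [-180.0, -0.2, 150.1]
force: [-9.3, 1.9, 6.8]
gripper_width: 0.0005
```

Call:
{"fn": "apply_moves", "kwargs": {"slide": [[0.4, -0.3, 0.5], [0.9, -0.5, 1], [0.9, -0.5, 1]], "yaw": [0, 0, 0]}}

```text
time: 9.85
tcp_pos: [0.5045, -0.113, 0.1176]
tool_rot: [-179.9, -0.3, 150.1]
force: [-8.6, 3.4, 0.0]
gripper_width: 0.0006
```

Call:
{"fn": "apply_moves", "kwargs": {"slide": [[0.4, -0.3, 0], [0.9, -0.5, 0], [1.3, -0.8, 0], [1.3, -0.8, 0]], "yaw": [0, 0, 0, 0]}}

```text
time: 10.25
tcp_pos: [0.5049, -0.1134, 0.1176]
tool_rot: [-179.9, -0.4, 150.1]
force: [-11.7, 4.3, 3.7]
gripper_width: 0.0004
```

Call:
{"fn": "apply_moves", "kwargs": {"slide": [[0.3, -0.2, 0.2], [0.6, -0.4, 0.4], [0.6, -0.4, 0.4], [0.6, -0.4, 0.4], [0.6, -0.4, 0.4], [0.6, -0.4, 0.4], [0.6, -0.4, 0.4], [0.6, -0.4, 0.4], [0.6, -0.4, 0.4]], "yaw": [0, 0, 0, 0, 0, 0, 0, 0, 0]}}

```text
time: 11.15
tcp_pos: [0.505, -0.1135, 0.1176]
tool_rot: [-179.9, -0.5, 150.1]
force: [-12.3, 5.3, 1.9]
gripper_width: 0.0006
```

Call:
{"fn": "apply_moves", "kwargs": {"slide": [[0.2, -0.2, 0], [0.3, -0.2, 0], [0.3, -0.2, 0], [0.3, -0.2, 0], [0.3, -0.2, 0], [0.3, -0.2, 0], [0.3, -0.2, 0]], "yaw": [0, 0, 0, 0, 0, 0, 0]}}

```text
time: 11.85
tcp_pos: [0.5051, -0.1135, 0.1176]
tool_rot: [-179.9, -0.5, 150.1]
force: [-12.8, 5.5, 2.7]
gripper_width: 0.0011
```

Call:
{"fn": "apply_moves", "kwargs": {"slide": [[-2, 1, 0], [-4, 2, 0], [-8, 4.5, 0], [-18, 10, 0], [-35, 20, 0], [-35, 20, 20], [-35, 20, 60], [-35, 20, 100], [-35, 20, 150], [-35, 20, 150], [-35, 20, 150]], "yaw": [0, 0, 0, 0, 0, 0, 0, 0, 0, 0, 0]}}

```text
time: 12.95
tcp_pos: [0.4747, -0.0954, 0.2704]
tool_rot: [179.9, 0.2, 150.1]
force: [0.4, 0.9, -0.3]
gripper_width: 0.0004
```

Run:
```python
from arc import *
s=ctrl.observe(); K,T,_=cam("wrist"); print(s["time"],s["tcp_pos"],s["tool_rot"],s["force"]); np.savez('w3.npz',K=K,T=T); a=save("wrist",'w3.png'); b=save("top",'top3.png')
Kt,Tt,_=cam("top")
for th in (232,239,246): print(th, proj(Kt,Tt,np.r_[pose(th,.08,0),.138]))
c=cv2.resize(b[200:290,290:370],None,fx=5,fy=5,interpolation=2); cv2.imwrite('pics/c3.png',np.hstack([cv2.resize(a,(400,300)),c[:300]])[:,:,::-1] if 0 else np.hstack([cv2.resize(a,(400,300)),c[75:375]])[:,:,::-1])
```

```text
12.95 [ 0.47474888 -0.0953923   0.27038366] [179.87199646   0.22382513 150.06766172] [ 0.36291204  0.87031571 -0.25281822]
232 [358.58347224 254.1530744 ]
239 [360.75098243 250.7620253 ]
246 [362.47925556 247.13596551]
```

View pics/c3.png

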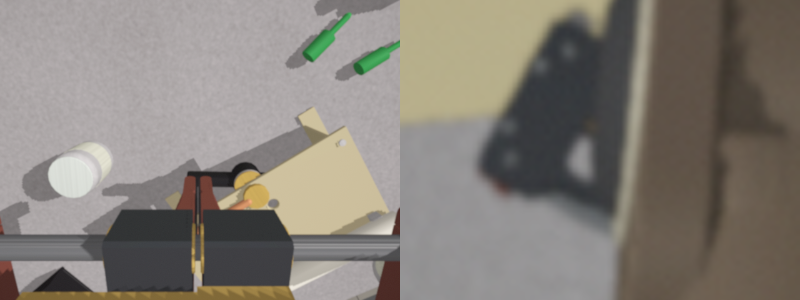

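Call:
{"fn": "apply_moves", "kwargs": {"slide": [[0, 40, 10], [0, 85, 10], [0, 130, 10], [0, 175, 10], [0, 220, 0], [0, 265, -10], [0, 310, -20], [5, 345, -30], [5, 372, -30], [5, 382, -30], [5, 382, -30], [5, 382, -30]], "yaw": [4, 8, 12, 16, 20, 24, 28, 32, 33.5, 33.5, 33.5, 33.5], "jaw": 50}}

```text
time: 14.25
tcp_pos: [0.4791, 0.2848, 0.2385]
tool_rot: [-179.9, -0.0, -176.6]
force: [-0.0, -0.5, -0.3]
gripper_width: 0.0501
```

Call:
{"fn": "apply_moves", "kwargs": {"slide": [[0, 0, 0], [0, 0, 0], [0, 0, 0]], "yaw": [0, 0, 0]}}

```text
time: 14.55
tcp_pos: [0.4793, 0.2856, 0.2394]
tool_rot: [180.0, 0.0, -176.5]
force: [0.1, 0.3, -0.3]
gripper_width: 0.0499
```

Run:
```python
from h import *
s=ctrl.observe(); K,T,_=cam("wrist"); print(s["time"],s["tcp_pos"],s["tool_rot"],s["gripper_width"]); np.savez('w4.npz',K=K,T=T); a=save("wrist",'w4.png')
for d in cut_out("wrist","pin_head")[:4]:
    m=d["pixels"].astype(np.uint8); print(d["p"],d["point"],cv2.boundingRect(cv2.findNonZero(m)),atz(K,T,d["point"],.072))
print(proj(K,T,[.4233,.2873,.072]))
```

```text
14.55 [0.4793088  0.28562135 0.23941395] [ 1.79996021e+02  3.56447230e-02 -1.76535917e+02] 0.04985678402715442
0.92 [166.9, 173.7] (133, 160, 89, 37) [0.44774245 0.16166945 0.072     ]
0.82 [325.7, 156.1] (312, 137, 32, 34) [0.42569587 0.291068   0.072     ]
0.82 [379.7, 83.4] (328, 48, 85, 64) [0.36812268 0.32910413 0.072     ]
0.57 [236.7, 245.2] (203, 233, 86, 24) [0.50574861 0.21925426 0.072     ]
[321.26384751 152.80401789]
```

View pics/w4.png

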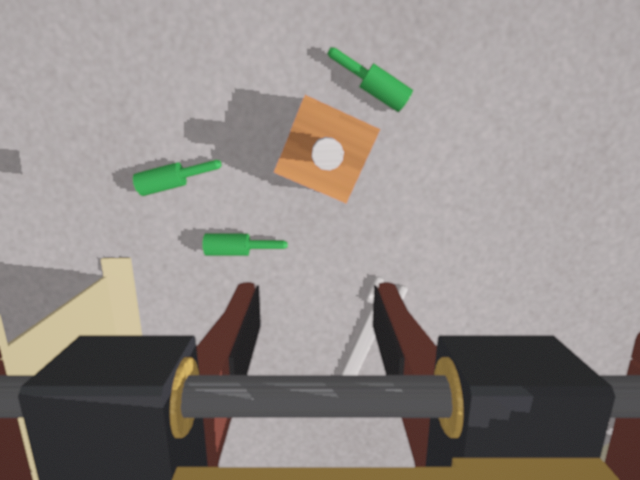

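The steel pin's head disc is at (328,153) on the block, whose corners are at (307,96), (379,129), (346,203) and (275,171). The green look-alikes stand well clear.

Run:
```python
from h import *
z=np.load('w4.npz');K,T=z['K'],z['T'];im=cv2.imread('pics/w4.png').astype(int)
g=im[125:185,295:360]; sat=g.max(2)-g.min(2); m=((sat<25)&(g.mean(2)>140)).astype(np.uint8); n,l,st,c=cv2.connectedComponentsWithStats(m)
i=1+st[1:,4].argmax(); cn,_=cv2.findContours((l==i).astype(np.uint8),0,1); (u,v),r=cv2.minEnclosingCircle(cn[0]); u+=295;v+=125; print('disc',u,v,r,c[i]+[295,125],st[i])
o=T[:3,3]; w=atz(K,T,(u,v),.094); print('pin @.094',w,'radius mm',r/K[0,0]*np.linalg.norm(w-o)*1000)
print('block',np.mean([atz(K,T,p,.05) for p in [(307,96),(379,129),(346,203),(275,171)]],0))
Kt,Tt,_=cam("top");Ks,Ts,_=cam("scene")
print('tri top disc',tri([ray(K,T,(u,v)),ray(Kt,Tt,(170+66/3.4,150+487/3.4))]))
```

```text
disc 326.71875 153.375 15.965914726257324 [327.01415701 153.2972973 ] [ 17  13  31  32 777]
pin @.094 [0.42213587 0.29105414 0.094     ] radius mm 12.393263520737436
block [0.422727   0.29231566 0.05      ]
tri top disc (array([0.4227863 , 0.29134083, 0.08545993]), [np.float64(0.00012795116054071005), np.float64(0.0001279511605405766)])
```

Call:
{"fn": "apply_moves", "kwargs": {"slide": [[-30, 3, -10], [-57, 5, -40], [-57, 5, -80], [-57, 5, -110], [-57, 5, -140], [-57, 5, -160], [-57, 5, -178], [-57, 5, -178], [-57, 5, -178]], "yaw": [0, 0, 0, 0, 0, 0, 0, 0, 0], "jaw": 50}}

```text
time: 15.55
tcp_pos: [0.4221, 0.2916, 0.0613]
tool_rot: [-180.0, -0.0, -176.5]
force: [0.8, -0.2, -0.4]
gripper_width: 0.0505
```

Call:
{"fn": "apply_moves", "kwargs": {"slide": [[0, 0, 0], [0, 0, 0], [0, 0, 0], [0, 0, 0], [0, 0, 0], [0, 0, 0]], "yaw": [0, 0, 0, 0, 0, 0], "jaw": 15}}

```text
time: 16.15
tcp_pos: [0.4222, 0.2916, 0.0616]
tool_rot: [180.0, 0.0, -176.5]
force: [-0.0, -1.0, 6.0]
gripper_width: 0.0225
```

Call:
{"fn": "apply_moves", "kwargs": {"slide": [[0, 0, 3], [0, 0, 8], [0, 0, 20], [0, 0, 35], [0, 0, 55], [0, 0, 80], [0, 0, 110], [0, 0, 140], [0, 0, 140], [0, 0, 140]], "yaw": [0, 0, 0, 0, 0, 0, 0, 0, 0, 0], "jaw": 15}}

```text
time: 17.15
tcp_pos: [0.4221, 0.2916, 0.2019]
tool_rot: [179.9, 0.1, -176.5]
force: [-0.6, -0.7, -1.1]
gripper_width: 0.0223
```

Run:
```python
from h import *
s=ctrl.observe(); K,T,_=cam("wrist"); print(s["time"],s["tcp_pos"],s["tool_rot"],s["gripper_width"],s["force"]); np.savez('w5.npz',K=K,T=T); a=save("wrist",'w5.png')
cv2.imwrite('pics/w5c.png',cv2.resize(a[140:400,190:450],None,fx=2.3,fy=2.3,interpolation=2)[:,:,::-1])
```

```text
17.15 [0.42211616 0.29163655 0.20194913] [ 1.79945395e+02  8.51362277e-02 -1.76452879e+02] 0.02226621411110724 [-0.56987172 -0.70956543 -1.07200214]
```

View pics/w5c.png

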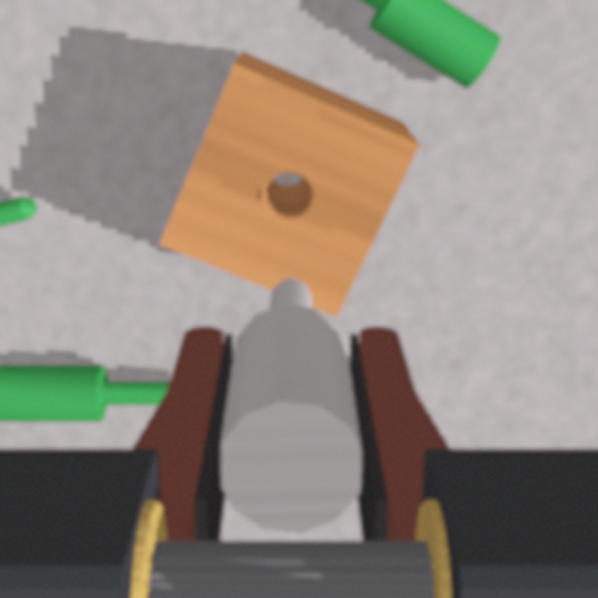

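Run:
```python
from h import *
z=np.load('w5.npz');K,T=z['K'],z['T']
c=lambda p:((p-[190,140])*2.3).round(1)
b=np.array([.4221,.2914])
for dx in (-.002,0,.002,.004):
  for zz in (.1505,.1905,.2345): print(dx,zz,c(proj(K,T,np.r_[b+[dx,0],zz])), 'rad px',2.3*K[0,0]*.012/np.linalg.norm(T[:3,3]-np.r_[b,zz]))
```

```text
-0.002 0.1505 [286.6 281.3] rad px 48.32051474714613
-0.002 0.1905 [286.4 345.3] rad px 57.78041717457735
-0.002 0.2345 [286.  454.6] rad px 72.82638929120117
0 0.1505 [286.1 288.9] rad px 48.32051474714613
0 0.1905 [285.8 354.2] rad px 57.78041717457735
0 0.2345 [285.3 465.7] rad px 72.82638929120117
0.002 0.1505 [285.6 296.5] rad px 48.32051474714613
0.002 0.1905 [285.2 363.2] rad px 57.78041717457735
0.002 0.2345 [284.5 476.8] rad px 72.82638929120117
0.004 0.1505 [285.1 304.1] rad px 48.32051474714613
0.004 0.1905 [284.6 372.1] rad px 57.78041717457735
0.004 0.2345 [283.8 487.8] rad px 72.82638929120117
```

Call:
{"fn": "apply_moves", "kwargs": {"slide": [[10, -20, 30], [30, -55, 60], [50, -95, 80], [75, -135, 80], [100, -175, 80], [125, -215, 80], [150, -250, 80], [172, -285, 80], [192, -315, 80], [205, -333, 80], [211, -340, 80], [211, -340, 80]], "yaw": [0, 0, 0, 0, 0, 0, 0, 0, 0, 0, 0, 0], "jaw": 15}}

```text
time: 18.4
tcp_pos: [0.6327, -0.0491, 0.2794]
tool_rot: [180.0, -0.2, -176.5]
force: [0.2, 0.2, -1.3]
gripper_width: 0.0219
```

Call:
{"fn": "apply_moves", "kwargs": {"slide": [[0, 0, 0], [0, 0, 0], [0, 0, 0], [0, 0, 0], [0, 0, 0]], "yaw": [0, 0, 0, 0, 0], "jaw": 15}}

```text
time: 18.9
tcp_pos: [0.6329, -0.048, 0.2813]
tool_rot: [180.0, 0.0, -176.4]
force: [-0.0, 0.2, -1.6]
gripper_width: 0.0218
```

Run:
```python
from h import *
s=ctrl.observe(); K,T,_=cam("wrist"); print(s["time"],s["tcp_pos"],s["tool_rot"],s["gripper_width"],s["force"]); np.savez('w6.npz',K=K,T=T); a=save("wrist",'w6.png')
h=proj(K,T,[.5885,-.05,.15]); print('hole pred',h)
cv2.imwrite('pics/w6c.png',cv2.resize(a[100:350,190:450],None,fx=2.4,fy=2.4,interpolation=2)[:,:,::-1])
u,v=h.round().astype(int); g=a[v-18:v+19,u-18:u+19].astype(int); S=g[:,:,0]-g[:,:,2]; S0=np.median(S); m=(g.mean(2)<140).astype(np.uint8); n,l,st,c=cv2.connectedComponentsWithStats(m); print(S0,st[1:],c[1:]+[u-18,v-18])
```

```text
18.9 [ 0.63286924 -0.04799909  0.28132986] [ 1.79993773e+02  2.14566346e-02 -1.76409530e+02] 0.021771918404803397 [-0.03475159  0.22399387 -1.58259841]
hole pred [316.05001154 171.88477878]
47.0 [[ 11   9  18  18 259]] [[317.71042471 171.66023166]]
```

View pics/w6c.png

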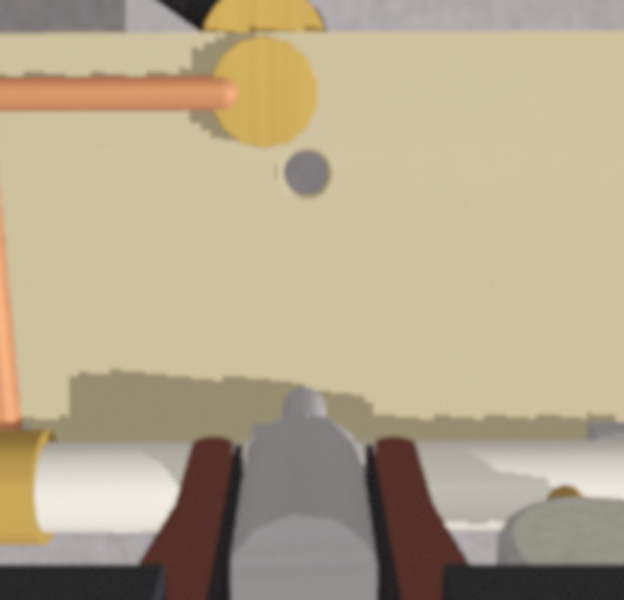

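Run:
```python
from h import *
z=np.load('w6.npz');K,T=z['K'],z['T'];im=cv2.imread('pics/w6.png')
W=atz(K,T,(317.75,171.9),.15);print('hole est',W)
tcp=np.array([.63287,-.048]);
f=lambda p:(p-[190,100])*2.4
for zz in (.2298,.2698,.3138): print(zz,f(proj(K,T,np.r_[tcp,zz])).round(1))
# shank columns near foot: row profile
for r in (264,268): print(r,im[r,300:335].mean(1).round().astype(int).tolist())
print('col 317 rows',im[250:285,317].mean(1).round().astype(int).tolist())
```

```text
hole est [ 0.5884331 -0.0487573  0.15     ]
0.2298 [299.7 397.7]
0.2698 [299.5 465.7]
0.3138 [299.  581.7]
264 [135, 135, 134, 136, 135, 135, 134, 134, 133, 130, 128, 128, 129, 128, 129, 130, 132, 137, 139, 144, 150, 154, 155, 153, 146, 138, 135, 140, 145, 146, 146, 147, 146, 146, 146]
268 [135, 136, 135, 135, 135, 136, 134, 131, 126, 123, 125, 127, 128, 128, 129, 130, 133, 137, 140, 145, 152, 160, 167, 172, 171, 159, 142, 135, 134, 134, 134, 135, 134, 135, 134]
col 317 rows [185, 184, 185, 185, 185, 184, 185, 185, 184, 181, 171, 156, 141, 136, 137, 136, 136, 136, 137, 136, 137, 138, 139, 137, 131, 128, 127, 126, 126, 127, 126, 127, 127, 126, 126]
```

Call:
{"fn": "apply_moves", "kwargs": {"slide": [[-20, -1, 0], [-40, -1.8, 0], [-45, -1.8, -10], [-45, -1.8, -30], [-45, -1.8, -50], [-45, -1.8, -65], [-45, -1.8, -72], [-45, -1.8, -72], [-45, -1.8, -72], [-45, -1.8, -72], [-45, -1.8, -72]], "yaw": [0, 0, 0, 0, 0, 0, 0, 0, 0, 0, 0], "jaw": 15}}

```text
time: 20.05
tcp_pos: [0.5884, -0.0503, 0.2098]
tool_rot: [-180.0, 0.1, -176.5]
force: [-0.4, 1.0, -0.7]
gripper_width: 0.0221
```

Call:
{"fn": "apply_moves", "kwargs": {"slide": [[0, 0, -2], [0, 0, -4], [0, 0, -6], [0, 0, -8], [0, 0, -10], [0, 0, -12], [0, 0, -12]], "yaw": [0, 0, 0, 0, 0, 0, 0], "jaw": 15}}

```text
time: 20.75
tcp_pos: [0.5878, -0.0502, 0.1967]
tool_rot: [180.0, -0.0, -176.4]
force: [-0.2, 0.6, -1.3]
gripper_width: 0.0221
```

Call:
{"fn": "apply_moves", "kwargs": {"slide": [[0, 0, -3], [0, 0, -7], [0, 0, -11], [0, 0, -15], [0, 0, -19], [0, 0, -23], [0, 0, -27], [0, 0, -30], [0, 0, -32], [0, 0, -32]], "yaw": [0, 0, 0, 0, 0, 0, 0, 0, 0, 0], "jaw": 15}}

```text
time: 21.75
tcp_pos: [0.5884, -0.05, 0.1649]
tool_rot: [180.0, 0.1, -176.4]
force: [2.8, 0.6, -2.1]
gripper_width: 0.0219
```

Call:
{"fn": "apply_moves", "kwargs": {"slide": [[0, 0, -1], [0, 0, -2], [0, 0, -3], [0, 0, -3]], "yaw": [0, 0, 0, 0], "jaw": 15}}

```text
time: 22.15
tcp_pos: [0.5884, -0.05, 0.1622]
tool_rot: [180.0, 0.1, -176.4]
force: [3.5, 2.1, 0.3]
gripper_width: 0.0219
```

Call:
{"fn": "apply_moves", "kwargs": {"slide": [[0, 0, -0.5], [0, 0, -1], [0, 0, -1.5], [0, 0, -1.5]], "yaw": [0, 0, 0, 0], "jaw": 15}}

```text
time: 22.55
tcp_pos: [0.5885, -0.05, 0.1616]
tool_rot: [180.0, 0.1, -176.4]
force: [2.0, 1.9, 7.3]
gripper_width: 0.0225
```

Call:
{"fn": "apply_moves", "kwargs": {"slide": [[0, 0, 0.5], [0, 0, 1], [0, 0, 1], [0, 0, 1], [0, 0, 1], [0, 0, 1]], "yaw": [0, 0, 0, 0, 0, 0], "jaw": 50}}

```text
time: 23.15
tcp_pos: [0.5878, -0.0503, 0.1614]
tool_rot: [-180.0, -0.0, -176.4]
force: [-0.7, 1.0, -0.4]
gripper_width: 0.0501
```

Call:
{"fn": "apply_moves", "kwargs": {"slide": [[0, 0, 5], [0, 0, 15], [0, 0, 30], [0, 0, 50], [0, 0, 75], [0, 0, 100], [20, 0, 120], [40, 0, 130], [55, 0, 130], [55, 0, 130], [55, 0, 130]], "yaw": [0, 0, 0, 0, 0, 0, 0, 0, 0, 0, 0], "jaw": 50}}

```text
time: 24.25
tcp_pos: [0.6425, -0.0503, 0.2916]
tool_rot: [-180.0, -0.0, -176.4]
force: [0.2, 0.2, -0.4]
gripper_width: 0.0503
```

Run:
```python
from h import *
s=ctrl.observe(); K,T,_=cam("wrist"); print(s["time"],s["tcp_pos"],s["tool_rot"],s["gripper_width"],s["force"]); np.savez('w7.npz',K=K,T=T); a=save("wrist",'w7.png')
H=np.array([.5884,-.0488])
for z,r in ((.194,.012),(.15,.012)): p=proj(K,T,np.r_[H,z]); print(z,p,r*K[0,0]/np.linalg.norm(T[:3,3]-np.r_[H,z]))
cv2.imwrite('pics/w7c.png',a[:,:,::-1])
for n in ("scene","top"):
  get_image(n)
  for l in ("tin","wrench","tee"): print(n,l,[np.round(d["point"],1) for d in find_in(n,l)[:1]])
```

```text
24.25 [ 0.64252573 -0.0502934   0.29162458] [-1.79998949e+02 -3.29179026e-02 -1.76449718e+02] 0.050264200297724757 [ 0.24564816  0.2214011  -0.44869733]
0.194 [322.45563269 162.80004214] 18.26645522016469
0.15 [321.46483295 157.75508388] 15.641518498464391
scene tin [array([270.8, 205. ])]
scene wrench [array([436.6, 370.7])]
scene tee [array([192.1, 254.4])]
top tin []
top wrench [array([177.5, 212.8])]
top tee [array([440.1, 191.5])]
```

View pics/w7c.png

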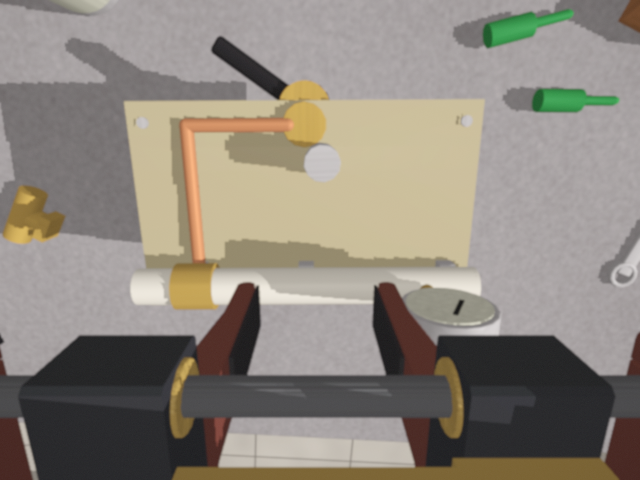

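The pin's head disc sits at (322,163), radius about 18 px. That matches the prediction for a pin fully home, (322.5,162.8) and 18.3 px. The bar is closed, from (215,42) to (285,92), and the gripper is clear of everything.

```bash
python3 -c "
from bench import ctrl
print(ctrl.hand_in())"
```

```text
the job is handed in; nothing more can be done
None
```

The valve is shut, the steel pin is set in the shelf hole to lock it, and the job is handed in at about 24.6 s of the 72 s allowed.

- **Valve:** I swept the knob about 90° until it met its seat, with the bar roughly 56° from the shelf's -x direction (expected 60° ± 8.6°). I then held it at about 13.5–14 N for well over half a second. The force on the tool read 14.2 N at most. It is only reported at the end of each move, so a brief peak in between can't be ruled out. The wind-up of the spindle itself could not be read.
- **Pin:** The steel pin went into the hole almost without force and came to rest with the fingertips at 161.6 mm, as expected for a head sitting on the shelf. The upward force was then 7 N. The last picture shows the head where a pin that is upright and home should be.
- **Last checks:** After backing off, the gripper touched nothing, the force read about zero, and the bar was still closed.
- **Things to leave alone:** The networks found the tin and the tee within 1–2 pixels of where they started. The wrench read about 2–6 pixels off, which I put down to detector scatter because the arm never went near it. The tin was not found in the last top picture, only in the scene picture.
- **Measurements that disagreed:**
  - The wrist camera read about 1 mm off sideways, so I corrected for that at the hole.
  - The closed gripper read 22 mm on the 24 mm head, with no effect on the grip.
  - The first estimate of the hole, from a blurred picture, was about 3 mm off and was replaced.

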